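# Wedge a rocking engine casing steady

## Robot

A 7-joint arm with a two-finger parallel gripper is mounted at the origin on a cart in front of the work surface, level with it; the furniture and walls round the work are solid. World frame = base frame: x ahead of the robot, y to its left, z up, the work surface at z = 0. Lengths are in m, angles in rad, forces in N, time in s.
With the tool pointing down it reaches from about 0.4 to 0.875 m from the base axis. Payload 4.4 kg.
Tool frame: the origin (TCP) lies midway between the tips of the shut fingers; the grasp point (between the pads) lies 19 mm behind it; z points along the fingers, y is the direction in which the jaws open and shut (so a half turn about z gives the same grasp; the last joint's range is limited). The gripper opens to 85 mm and grips with 20 to 120 N. Pads are 22 mm wide; open, the fingers measure 114 mm over their backs; the gripper's body (76 mm by 85 mm) begins 54 mm behind the grasp point. The pads swing forward as they close: fully open they stand 13 mm farther back than shut.
Start: joints at [-1.412, 0.628, 0.038, 1.517, -0.027, 0.996, -0.02], TCP at [0.145, 0.634, 0.201] pointing down, gripper open.
Joint ranges: [-3.06, 3.06], [-0.37, 2.12], [-1.25, 1.32], [0.18, 2.47], [-1.1, 4.24], [0.23, 1.98], [-2.94, 2.94]. Speed limits (rad/s): [2.57, 2.57, 3.14, 3.14, 3.14, 3.14, 3.14].

## Interface

Orientations are given as a unit quaternion [x, y, z, w].
In Python, from workcell import arm gives the robot as it stands.
- The arm moves only by the tool arm_command, never from a script. Its argument "deltas" is a list of rows, each an object with "delta_pos": the shift along the world's x, y, z in mm, a list of three; "twist": the turn, a rotation vector about the world's x, y, z in rad, a list of three; "hand": the opening, from 0 (shut) to 1 (fully open). A call has 1 to 12 rows; each row shifts and turns the pose as measured when the row begins; what a row does not reach is not made up. A row lasts 1/8 s, in which the tool goes at most 62.5 mm and 10.7 degrees, less where a joint would pass 70% of its speed; a pose out of reach is approached as far as the arm can. A call with a gripper value outside its range is refused whole. The fingers move at their own pace and stop on an object; "force" is the grip in N (left out, the last holds). Time passes only in rows, so rows that do not move let the fingers close. It gives the time, the measured TCP pose, the force and the opening at its end, in the units of the state.
- arm.read_state(): the state, without advancing time (a new reading comes with each control period).
- arm.read_camera(name): name is "scene" or "top"; returns a dict with "image" (480x640x3 uint8, blue, green, red), "fovy" (degrees; the focal length in pixels is half the picture's height over the tangent of half this angle, whatever the lens; pixels are square), "cx", "cy" (the principal point, pixels), "R" (3x3) and "t" (3): a world point X has camera coordinates R X + t. Camera axes: x right, y down, z forward; pixel columns grow to the right and rows downward; lengths in m; the calibration is good to about 2 mm. A picture is of the moment at which its call begins. There is no depth.
- arm.sign_off(): hands the job in, once; it reports no verdict.
The state is a dict: "time_s": time; "joint_pos": joint angles; "qvel": joint speeds; "joint_torque": joint torques, N m; "tcp_pos": TCP position; "tcp_rot": TCP orientation; "ft_force": force on the tool from outside, world axes, zero at the start; "ft_torque": the same for the moment, N m; "opening": finger opening in m.
Only numpy, scipy, OpenCV 4.12 (cv2) and the standard library are available. Lean on these libraries where they do the work, as an engineer would, in place of code of your own. Each camera call takes 0.05 s, during which the arm holds its last target.

## Task

The engine casing on the bench rocks because the cast lug under its right front corner is too short. With the fingertips push the wooden wedge, thin end first, under that short lug until it just takes up the gap without jacking the casing up, then press down firmly on the casing's corner above the lug to make sure that it no longer gives; if it still rocks, push the wedge in further and try again. Leave the wedge there with the casing standing level and steady; only push and press: do not grip or lift the wedge, and do not shove the casing or the other parts about.

Things in the scene. Friction and masses are not known exactly. Their poses are not given: they have to be found in the camera images.
- casing: Open alloy engine casing, 198 x 321 mm, 3.6 kg, standing loose on four round-nosed lugs. Origin: middle of its underside, 24 mm above the bench; x its short way (+x away from the robot), y its long way (+y left), z up. Solid up to 79 mm above the bench, thin studs to 154 mm. Three lugs are 24 mm long and carry it level. A push of 8 N on its side does not move it.
- short_lug (a point): Lowest point of the short front-right lug (24 mm diameter, tip a hemisphere), at x = -58, y = -118 mm of the casing, 26 mm inside its right end; it hangs 4.5 to 9 mm over the bench, differently each time. Pressing 3 to 6 N on the corner above tips the casing down by that gap; let go, it rocks back level.
- press_spot (a point): Point on the casing's solid top rim at the corner by the short lug (x = -64, y = -127 mm of the casing), 79 mm above the bench; press straight down here to test (8 to 20 N is a firm press).
- wedge: Hardwood wedge 160 x 40 mm, 80 g, lying flat right of the casing, pointing roughly along casing +y at the short lug, thin end 30 to 60 mm short of it. Origin: middle of its underside; x from thick to thin end, z up. 20 mm thick at x = -80, 2 mm at x = +80 mm. Slides at under 1 N; once it bears on the lug the push rises to several N, and beyond about 10 N it shoves or jacks up the casing.
- wedge_face: The wedge's sloping upper face: origin in its middle (11 mm above the wedge's underside), x down the slope to the thin end, z square to the face.
- wedge_heel (a point): Middle of the wedge's upright thick end face (40 mm wide, 20 mm high), 10 mm above the bench: push here.
- wedge_nose (a point): Middle of the wedge's thin end.
- bearing_6206: Ball bearing lying flat, 62 mm across, 16 mm high; a bystander. Origin: middle of its underside.
- sprocket_15: Toothed sprocket lying flat, 79 mm across, 6 mm high; a bystander. Origin: middle of its underside.
- piston_1: Piston standing crown up, 66 mm across, 57 mm high; a bystander. Origin: middle of its underside.
- valve_spring_1: Valve spring standing upright, 30 mm across, 42 mm high; a bystander. Origin: middle of its underside.
- spark_plug_1: Spark plug lying along its y, 74 mm long, 24 mm high; a bystander. Origin: its middle, on the bench.
- casing_middle (a point): Middle of the casing's solid part, 28 mm above the body's origin.

How it is judged:
On the way, in this order (a step that is already met when the one before it is completed fails the run):
1. the wedge's thin end is pushed under the short lug, with nothing touching the casing but the wedge (x of short_lug in the frame of wedge between -0.03 and 0.072 m and y of short_lug in the frame of wedge between -0.02 and 0.02 m and contact force between the fingers and casing below 0.5 N), for 0.1 s.
2. the casing's corner above the short lug is pressed down and the wedge takes the press: the casing stays level (x of short_lug in the frame of wedge between -0.03 and 0.072 m and y of short_lug in the frame of wedge between -0.02 and 0.02 m and contact force between the fingers and casing above 4 N and contact force between wedge and casing above 1.5 N and angle between casing's own z axis and vertical below 0.012 rad), for 0.3 s.
At the end, for the whole second after the job is handed in: The wedge lies under the short lug (tip over the 40 mm wide wedge, at least 8 mm in from the thin end) with less than 1.5 mm of daylight between them; the casing is level within 0.012 rad (corner neither sagging nor jacked up more than about 1 mm); both at rest (x of short_lug in the frame of wedge between -0.03 and 0.072 m and y of short_lug in the frame of wedge between -0.02 and 0.02 m and z of short_lug in the frame of wedge_face below 0.0015 m and angle between casing's own z axis and vertical below 0.012 rad and linear speed of each of casing, wedge below 0.01 m/s); the robot touches nothing.
It fails at once if the wedge is gripped between the fingers (contact force between the fingers and wedge above 4 N and y of the grasp point in the frame of wedge between -0.01 and 0.01 m and x of the grasp point in the frame of wedge between -0.072 and 0.02 m and height (world z) of the grasp point below 0.026 m).
It fails at once if the wedge is picked up or tipped (height (world z) of wedge above 0.01 m or angle between wedge's own z axis and vertical above 0.15 rad).
It fails at once if the casing is lifted, or shoved more than 12 mm (height (world z) of casing above 0.034 m or distance of casing_middle from where it was at the start of the episode above 0.012 m).
It fails at once if a bystander is moved more than 25 mm (distance of any of bearing_6206, sprocket_15, spark_plug_1, piston_1, valve_spring_1 from where it was at the start of the episode above 0.025 m).
It also fails if it takes over 64 s, if anything falls off the work surface, if the arm or the gripper's body presses on something with over 40 N, if the wrist force passes 120 N, or if a joint passes its speed limit or range.

## Working session

There is one attempt and no reset: what is moved stays moved. The work goes in short steps, Python scripts to look and compute and a tool call to move; the robot and the scene stay as the last step left them, time stands still between calls to the robot, and variables do not carry over. Pictures are saved under pics/ and viewed, and the job is handed in when it is done.

Besides the shell and the picture viewer there is one more tool, called after "Request:" as name([rows], argument=value, ...), one row to a line, values as JSON. arm_command: Moves the arm, as the interface text tells. Its arguments: {"type":"object","properties":{"deltas":{"type":"array","items":{"type":"object","properties":{"delta_pos":{"type":"array","items":{"type":"number"}},"twist":{"type":"array","items":{"type":"number"}},"hand":{"type":"number"}}}},"force":{"type":"number"}},"required":["deltas"]}

```bash
mkdir -p pics; python3 - <<'E'
from workcell import arm
import cv2
s=arm.read_state();print({k:s[k] for k in('time_s','tcp_pos','tcp_rot','ft_force','opening')})
for n in('scene','top'):
    c=arm.read_camera(n);cv2.imwrite(f'pics/{n}0.png',c['image']);print(n,c['fovy'],c['cx'],c['cy'],c['R'],c['t'])
E
```

```text
{'time_s': 0.0, 'tcp_pos': array([0.14472228, 0.63301177, 0.20020668]), 'tcp_rot': array([ 1.12165718e-01,  9.93689096e-01, -9.07440811e-04, -9.13675282e-05]), 'ft_force': array([-0.17583009,  0.49414951,  0.23825076]), 'opening': 0.08600916765452248}
scene 47.621647514316 324.17769686338835 245.6564671271497 [[ 0.64880053 -0.76077437  0.0167401 ]
 [-0.5666759  -0.49771863 -0.65662363]
 [ 0.50787429  0.41653155 -0.75403261]] [-0.20022102  0.45312742  0.78017231]
top 45.55033761345984 331.4097002555318 239.17636115693634 [[ 0.01111371 -0.99993459  0.00270185]
 [-0.99352273 -0.01134795 -0.11306548]
 [ 0.11308874 -0.00142777 -0.99358387]] [0.1864244  0.55111062 1.17361061]
```

View pics/scene0.png

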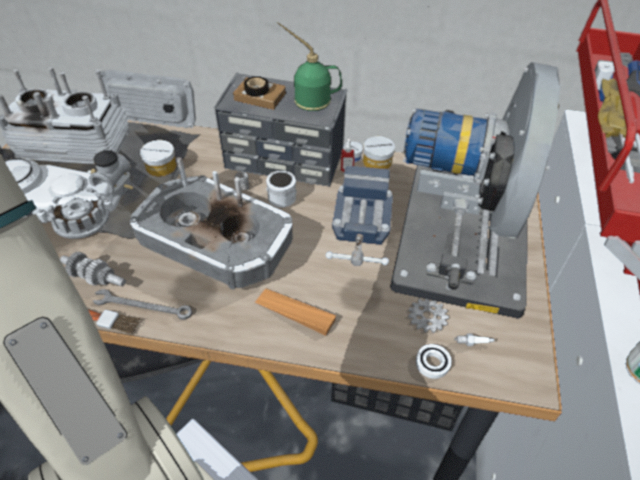

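View pics/top0.png

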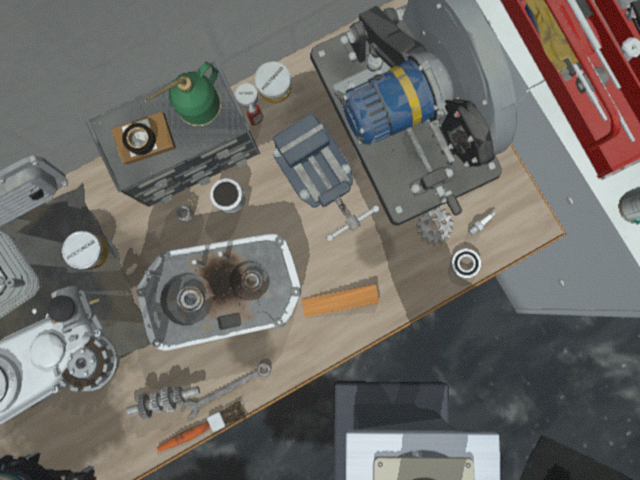

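```bash
cat > h.py <<'E'
import numpy as np,cv2
from workcell import arm
def ray(c,u,v):
    f=240/np.tan(np.radians(c['fovy']/2)); d=np.array([(u-c['cx'])/f,(v-c['cy'])/f,1.])
    R=np.array(c['R']);t=np.array(c['t']); return -R.T@t, R.T@d
def at(c,u,v,z):
    o,d=ray(c,u,v); return o+d*(z-o[2])/d[2]
def proj(c,X):
    f=240/np.tan(np.radians(c['fovy']/2)); p=np.array(c['R'])@X+c['t']; return f*p[0]/p[2]+c['cx'],f*p[1]/p[2]+c['cy']
def tri(c1,p1,c2,p2):
    o1,d1=ray(c1,*p1);o2,d2=ray(c2,*p2)
    s=np.linalg.lstsq(np.c_[d1,-d2],o2-o1,rcond=None)[0]
    a=o1+s[0]*d1;b=o2+s[1]*d2; return (a+b)/2,np.linalg.norm(a-b)
def orange(c,box):
    h=cv2.cvtColor(c['image'],cv2.COLOR_BGR2HSV); m=cv2.inRange(h,(5,140,90),(18,255,255))
    k=np.zeros_like(m);x0,y0,x1,y1=box;k[y0:y1,x0:x1]=m[y0:y1,x0:x1];return k
E
python3 - <<'E'
from h import *
T=arm.read_camera('top');S=arm.read_camera('scene')
for n,c,b in(('top',T,(290,260,400,330)),('scene',S,(240,270,350,345))):
    m=orange(c,b);cs,_=cv2.findContours(m,0,2);q=max(cs,key=cv2.contourArea)
    print(n,cv2.contourArea(q),cv2.approxPolyDP(q,2.5,True)[:,0].tolist(),cv2.boundingRect(q))
a=cv2.resize(T['image'][220:370,130:400],None,fx=2.9,fy=2.9,interpolation=2);cv2.imwrite('pics/t1.png',a)
a=cv2.resize(S['image'][170:345,125:345],None,fx=3.4,fy=3.4,interpolation=2);cv2.imwrite('pics/s1.png',a)
E
```

```text
top 1166.5 [[375, 286], [304, 299], [305, 314], [377, 301]] (303, 285, 75, 32)
scene 0.0 [[312, 308]] (312, 308, 1, 1)
```

View pics/t1.png

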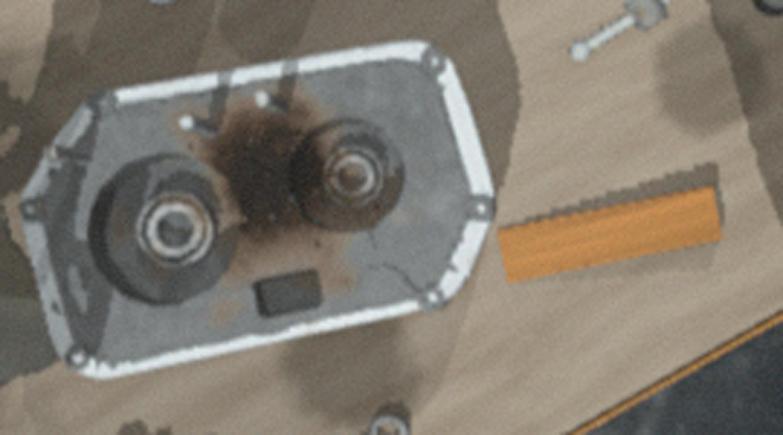

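View pics/s1.png

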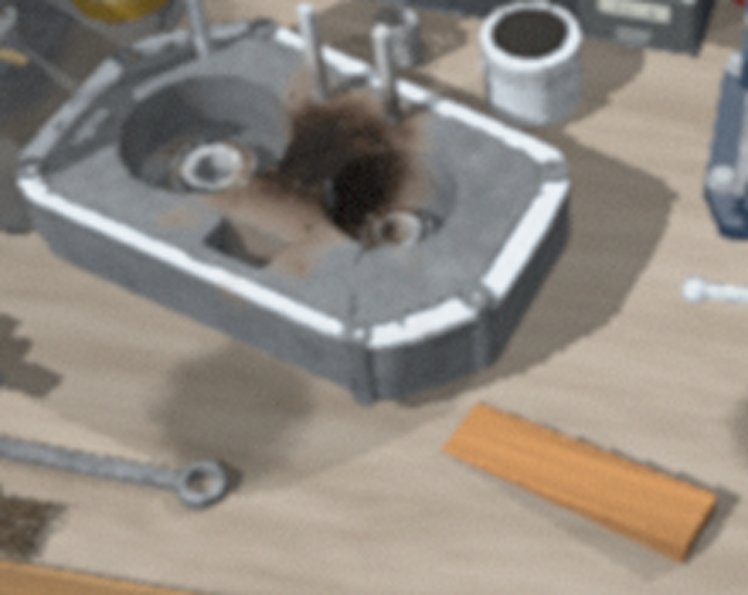

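```bash
python3 - <<'E'
from h import *
T=arm.read_camera('top');S=arm.read_camera('scene')
o,_=ray(T,0,0);print('cam',o)
# bolts
tb=[(432,298),(480,208),(432,62),(78,358),(32,210),(105,97)]
sb=[(358,332),(480,297),(553,170),(28,168),None,(265,30)]
for a,b in zip(tb,sb):
    p=(130+a[0]/2.9,220+a[1]/2.9)
    if b: print('bolt',np.round(tri(T,p,S,(125+b[0]/3.4,170+b[1]/3.4)),4) if 0 else [np.round(x,4) for x in tri(T,p,S,(125+b[0]/3.4,170+b[1]/3.4))], np.round(at(T,*p,.079),4))
    else: print('bolt',np.round(at(T,*p,.079),4))
h=cv2.cvtColor(T['image'],cv2.COLOR_BGR2HSV)
m=cv2.inRange(h,(0,0,195),(180,60,255));k=np.zeros_like(m);k[225:355,132:303]=m[225:355,132:303]
n,l,st,_=cv2.connectedComponentsWithStats(k);kk=np.zeros_like(k)
for i in range(1,n):
    if st[i,4]>60: kk[l==i]=255
ys,xs=np.nonzero(kk);P=np.array([at(T,x,y,.079)[:2] for x,y in zip(xs,ys)])
hull=cv2.convexHull((P*1000).astype(np.float32));print(cv2.minAreaRect(hull))
print(cv2.convexHull(np.c_[xs,ys])[:,0].tolist())
cv2.imwrite('pics/m.png',cv2.resize(kk[220:370,130:400],None,fx=2.9,fy=2.9))
for c,b,nm in((T,(290,260,400,330),'T'),(S,(240,270,350,345),'S')):
    hh=cv2.cvtColor(c['image'],cv2.COLOR_BGR2HSV);mm=cv2.inRange(hh,(5,115,90),(20,255,255))
    q=np.zeros_like(mm);q[b[1]:b[3],b[0]:b[2]]=mm[b[1]:b[3],b[0]:b[2]]
    cs,_=cv2.findContours(q,0,2)
    if cs:
        g=max(cs,key=cv2.contourArea);print(nm,cv2.contourArea(g),cv2.approxPolyDP(g,2,True)[:,0].tolist())
    print(hh[308,300])
E
```

```text
cam [0.41274692 0.19434183 1.22788846]
bolt [array([0.3756, 0.2946, 0.0789]), np.float64(0.0016)] [0.375  0.2951 0.079 ]
bolt [array([0.4382, 0.2621, 0.0786]), np.float64(0.0036)] [0.4368 0.2634 0.079 ]
bolt [array([0.5385, 0.2978, 0.0798]), np.float64(0.0021)] [0.5378 0.2986 0.079 ]
bolt [array([0.3321, 0.5356, 0.0792]), np.float64(0.0008)] [0.3318 0.5359 0.079 ]
bolt [0.432  0.5722 0.079 ]
bolt [array([0.511 , 0.5265, 0.075 ]), np.float64(0.0002)] [0.5108 0.5253 0.079 ]
((438.94793701171875, 403.7861633300781), (192.42279052734375, 293.49951171875), 10.61754035949707)
[[299, 286], [297, 298], [296, 301], [294, 306], [291, 313], [289, 316], [286, 320], [285, 321], [273, 326], [270, 327], [266, 328], [257, 330], [198, 343], [170, 349], [161, 349], [159, 348], [159, 347], [170, 252], [171, 251], [194, 247], [246, 238], [252, 237], [265, 235], [276, 235], [284, 241], [285, 242], [286, 244], [291, 257], [292, 260], [295, 270], [297, 277], [299, 285]]
T 1299.0 [[375, 284], [302, 299], [305, 316], [377, 302]]
[ 17  51 166]
S 1354.0 [[256, 301], [324, 334], [334, 319], [334, 315], [266, 289]]
[ 15 135 210]
```

View pics/m.png

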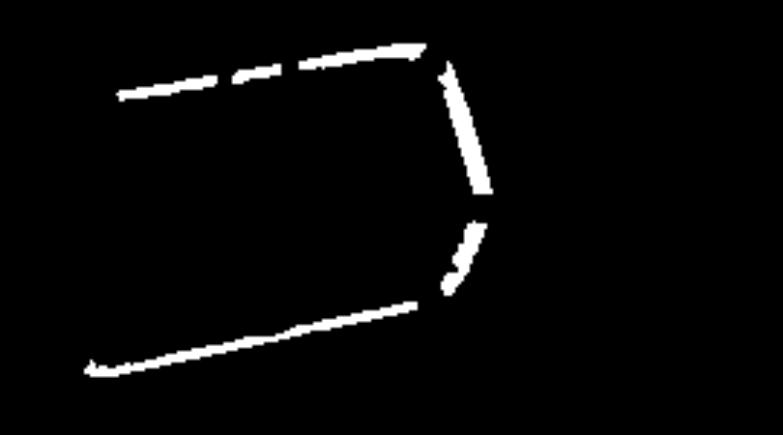

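```bash
python3 - <<'E'
from h import *
T=arm.read_camera('top')
cv2.imwrite('pics/t2.png',cv2.resize(T['image'][235:365,135:245],None,fx=5,fy=4.6,interpolation=2)[:600])
E
```

```text
(no output)
```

View pics/t2.png

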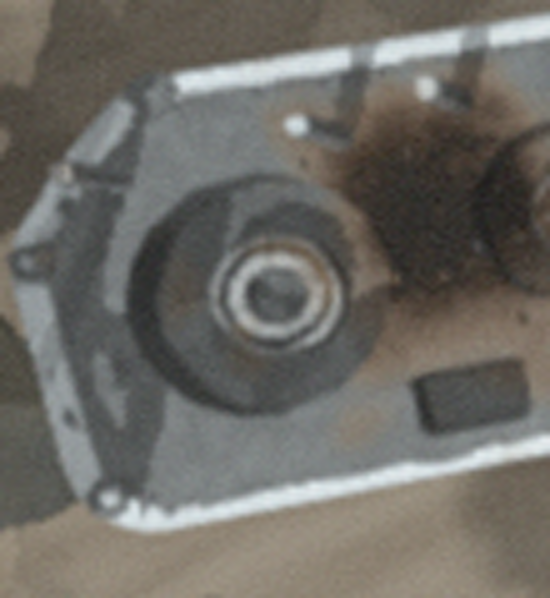

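```bash
python3 - <<'E'
from h import *
T=arm.read_camera('top')
px=[[299,286],[299.5,290],[297,298],[289,316],[285,321],[257,330.5],[198,343.5],[170,349.5],[161,350.2],[151,342.6],[137,288.3],[137.4,296],[148,271],[163,251],[171,250.5],[194,246.5],[246,237.5],[265,234.5],[276,234.5],[284,240.5],[292,260],[297,277]]
P=np.array([at(T,x+.0,y,.079)[:2] for x,y in px])*1000
for a in range(5,16):
    t=np.radians(a);ex=np.array([np.cos(t),np.sin(t)]);ey=np.array([-np.sin(t),np.cos(t)])
    X=P@ex;Y=P@ey;c=ex*(X.max()+X.min())/2+ey*(Y.max()+Y.min())/2
    L=c-58*ex-118*ey;R=c-64*ex-127*ey
    print(a,np.round([np.ptp(X),np.ptp(Y)],1),c.round(1),'lug',L.round(1),'press',R.round(1),'presspx',np.round(proj(T,np.r_[R/1e3,.079]),1))
# wedge
for zs,p in (((.02,.02,.002,.002),[(376,284),(378.5,302.5),(305,316),(301.5,299)]),):
    for z,q in zip(zs,p): print(np.round(at(T,*q,z)*1000,1))
S=arm.read_camera('scene')
for z,q in((.002,(266,289)),(.002,(255.5,301)),(.02,(335,315))): print('S',np.round(at(S,*q,z)*1000,1))
E
```

```text
5 [214.5 324. ] [435.9 417.7] lug [388.4 295.1] press [383.3 285.6] presspx [283.9 318.6]
6 [210.9 323.5] [436.  417.6] lug [390.6 294.2] press [385.6 284.6] presspx [284.4 317.4]
7 [207.3 323.1] [436.  417.7] lug [392.8 293.5] press [387.9 283.8] presspx [284.8 316.3]
8 [203.6 322.7] [436.  417.7] lug [395.  292.8] press [390.3 283.1] presspx [285.2 315.1]
9 [199.9 322.2] [436.  417.7] lug [397.2 292.1] press [392.6 282.3] presspx [285.6 313.9]
10 [196.3 321.7] [436.1 417.8] lug [399.5 291.5] press [395.1 281.6] presspx [286.  312.6]
11 [196.1 321.1] [437.9 418.1] lug [403.5 291.2] press [399.3 281.2] presspx [286.2 310.5]
12 [195.8 320.4] [439.7 418.5] lug [407.5 291. ] press [403.5 281. ] presspx [286.4 308.4]
13 [195.9 319.5] [441.2 418.9] lug [411.3 290.9] press [407.4 280.8] presspx [286.5 306.4]
14 [198.5 318.8] [441.5 419. ] lug [413.8 290.5] press [410.1 280.3] presspx [286.8 305.1]
15 [201.1 318.1] [441.8 419. ] lug [416.3 290. ] press [412.9 279.8] presspx [287.1 303.7]
[456.2  97.5  20. ]
[417.5  92.2  20. ]
[387.3 246.9   2. ]
[423.1 254.9   2. ]
S [422.2 251.3   2. ]
S [387.5 246.2   2. ]
S [456.  99.  20.]
```

Request:
arm_command([
  {"delta_pos":[24,-45,0],"twist":[0,0,0.035],"hand":0},
  {"delta_pos":[24,-45,0],"twist":[0,0,0.035],"hand":0},
  {"delta_pos":[24,-45,0],"twist":[0,0,0.035],"hand":0},
  {"delta_pos":[24,-45,0],"twist":[0,0,0.035],"hand":0},
  {"delta_pos":[24,-45,0],"twist":[0,0,0.035],"hand":0},
  {"delta_pos":[24,-45,0],"twist":[0,0,0.035],"hand":0},
  {"delta_pos":[24,-45,0],"twist":[0,0,0.035],"hand":0},
  {"delta_pos":[24,-45,0],"twist":[0,0,0.035],"hand":0},
  {"delta_pos":[24,-45,0],"twist":[0,0,0.035],"hand":0},
  {"delta_pos":[24,-45,0],"twist":[0,0,0.035],"hand":0},
  {"delta_pos":[24,-45,0],"twist":[0,0,0.035],"hand":0},
  {"delta_pos":[24,-45,0],"twist":[0,0,0.035],"hand":0},
])

```text
time_s: 1.95
tcp_pos: [0.4392, 0.0816, 0.2034]
tcp_rot: [-0.109, 0.994, 0.004, 0.003]
ft_force: [0.7, 1.2, 0.3]
opening: -0.0002
```

Request:
arm_command([
  {"delta_pos":[6,-26,-20],"twist":[0,0,0],"hand":0},
  {"delta_pos":[0,0,-50],"hand":0,"twist":[0,0,0]},
  {"delta_pos":[0,0,-50],"hand":0,"twist":[0,0,0]},
  {"delta_pos":[0,0,-45],"hand":0,"twist":[0,0,0]},
  {"delta_pos":[0,0,-20],"hand":0,"twist":[0,0,0]},
  {"delta_pos":[0,0,0],"hand":0,"twist":[0,0,0]},
])

```text
time_s: 2.7
tcp_pos: [0.4524, 0.0496, 0.0169]
tcp_rot: [-0.103, 0.995, 0.003, 0.008]
ft_force: [0.5, 0.5, 0.5]
opening: 0.0
```

```bash
python3 - <<'E'
from h import *
s=arm.read_state();print(s['tcp_pos'],s['tcp_rot'],s['ft_force'])
T=arm.read_camera('top');S=arm.read_camera('scene')
a=cv2.resize(T['image'][220:340,280:420],None,fx=5,fy=5,interpolation=2)
cv2.imwrite('pics/t3.png',a)
cv2.imwrite('pics/s3.png',cv2.resize(S['image'][180:380,220:420],None,fx=3,fy=3,interpolation=2))
E
```

```text
[0.45244867 0.04957211 0.01692191] [-0.10330068  0.99461544  0.00344753  0.00756358] [0.49540847 0.49502812 0.4692747 ]
```

View pics/t3.png

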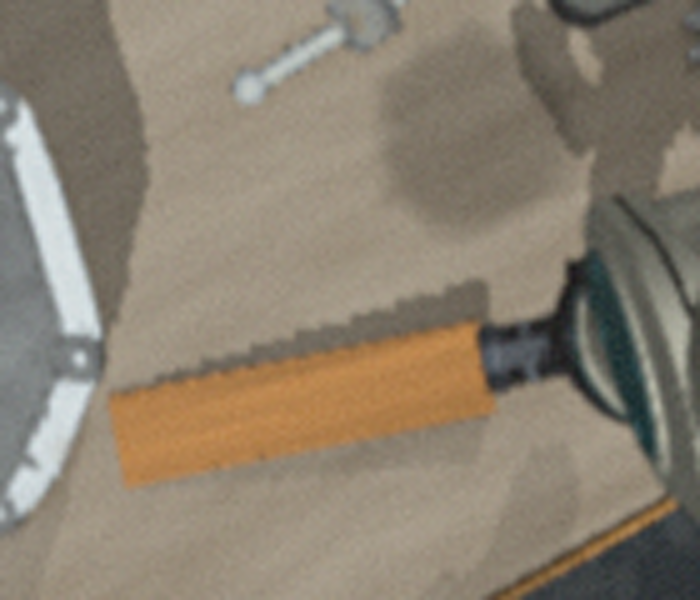

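View pics/s3.png

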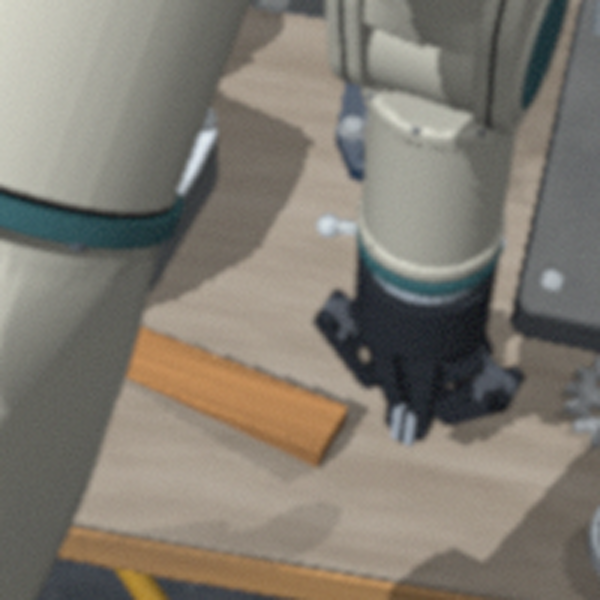

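Request:
arm_command([
  {"delta_pos":[-8,0,-4],"twist":[0,0,0],"hand":0},
  {"delta_pos":[0,0,-6],"hand":0,"twist":[0,0,0]},
  {"delta_pos":[-2,9,0],"hand":0,"twist":[0,0,0]},
  {"delta_pos":[-2,9,0],"hand":0,"twist":[0,0,0]},
  {"delta_pos":[-1.2,6,0],"hand":0,"twist":[0,0,0]},
  {"delta_pos":[-1.2,6,0],"hand":0,"twist":[0,0,0]},
  {"delta_pos":[-1.2,6,0],"hand":0,"twist":[0,0,0]},
  {"delta_pos":[0,0,0],"hand":0,"twist":[0,0,0]},
])

```text
time_s: 3.8
tcp_pos: [0.4452, 0.0879, 0.0155]
tcp_rot: [-0.103, 0.995, 0.002, 0.017]
ft_force: [0.3, 0.3, 0.6]
opening: 0.0
```

```bash
cat > look.py <<'E'
from h import *
import sys
n=sys.argv[1]
s=arm.read_state();print(s['tcp_pos'].round(4),s['tcp_rot'].round(3),s['ft_force'].round(2),s['time_s'])
T=arm.read_camera('top')
hh=cv2.cvtColor(T['image'],cv2.COLOR_BGR2HSV);mm=cv2.inRange(hh,(5,115,90),(20,255,255))
q=np.zeros_like(mm);q[260:330,285:400]=mm[260:330,285:400]
g=max(cv2.findContours(q,0,2)[0],key=cv2.contourArea);p=cv2.approxPolyDP(g,2,True)[:,0];print(p.tolist())
for u,v in p[p[:,0]>335]: print('heel corner',(at(T,u+.7,v,.02)*1000).round(1))
cv2.imwrite(f'pics/t{n}.png',cv2.resize(T['image'][220:340,260:400],None,fx=5,fy=5,interpolation=2))
E
python3 look.py 4
```

```text
[0.4452 0.0879 0.0155] [-0.103  0.995  0.002  0.017] [0.31 0.33 0.61] 3.8
[[369, 285], [302, 299], [305, 316], [371, 303], [369, 300], [358, 303], [354, 292]]
heel corner [453.9 110.8  20. ]
heel corner [416.3 106.5  20. ]
heel corner [422.5 110.7  20. ]
heel corner [416.  133.8  20. ]
heel corner [438.9 142.3  20. ]
```

View pics/t4.png

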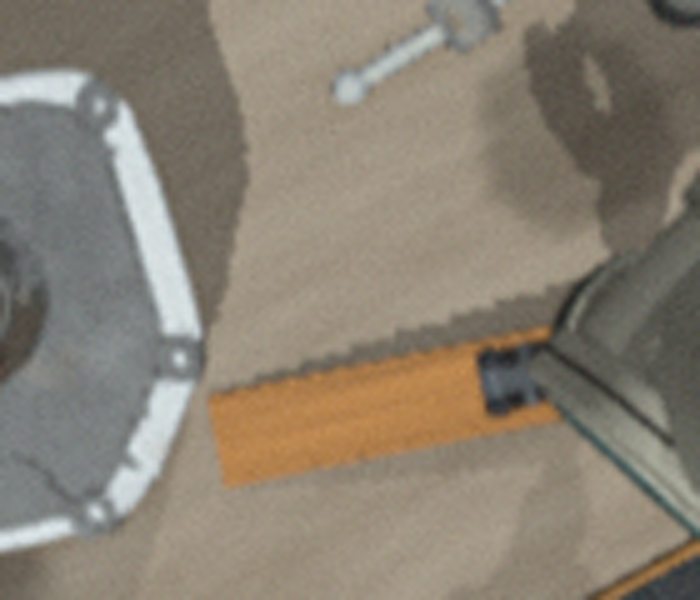

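Request:
arm_command([
  {"delta_pos":[0,-1,-10],"twist":[-0.004,0.034,0],"hand":0},
  {"delta_pos":[-1,0,-6],"twist":[0,0.01,0],"hand":0},
])

```text
time_s: 4.1
tcp_pos: [0.4442, 0.0859, -0.0007]
tcp_rot: [-0.102, 0.995, 0.002, -0.006]
ft_force: [-0.2, 0.0, -0.6]
opening: -0.0
```

Request:
arm_command([
  {"delta_pos":[0,0,8],"twist":[0,-0.006,0],"hand":0},
  {"delta_pos":[0,0,0],"twist":[0,0,0],"hand":0},
])

```text
time_s: 4.35
tcp_pos: [0.4434, 0.0853, 0.0074]
tcp_rot: [-0.102, 0.995, 0.002, -0.003]
ft_force: [-0.2, 0.3, -0.8]
opening: -0.0002
```

Request:
arm_command([
  {"delta_pos":[-6,-4,0],"twist":[0,0,0],"hand":0},
  {"delta_pos":[-1,5,0],"twist":[0,0,0],"hand":0},
  {"delta_pos":[-1,5,0],"twist":[0,0,0],"hand":0},
  {"delta_pos":[-1,5,0],"twist":[0,0,0],"hand":0},
  {"delta_pos":[-1,5,0],"twist":[0,0,0],"hand":0},
])

```text
time_s: 4.97
tcp_pos: [0.4325, 0.1024, 0.0081]
tcp_rot: [-0.102, 0.995, 0.002, -0.003]
ft_force: [0.7, -0.2, 0.9]
opening: 0.0002
```

```bash
python3 look.py 5
```

```text
[0.4325 0.1024 0.0081] [-0.102  0.995  0.002 -0.003] [ 0.72 -0.2   0.9 ] 4.975
[[355, 288], [302, 299], [305, 316], [348, 308], [346, 295], [353, 293]]
heel corner [447.3 140.3  20. ]
heel corner [405.3 154.7  20. ]
heel corner [432.4 159.1  20. ]
heel corner [436.8 144.4  20. ]
```

View pics/t5.png

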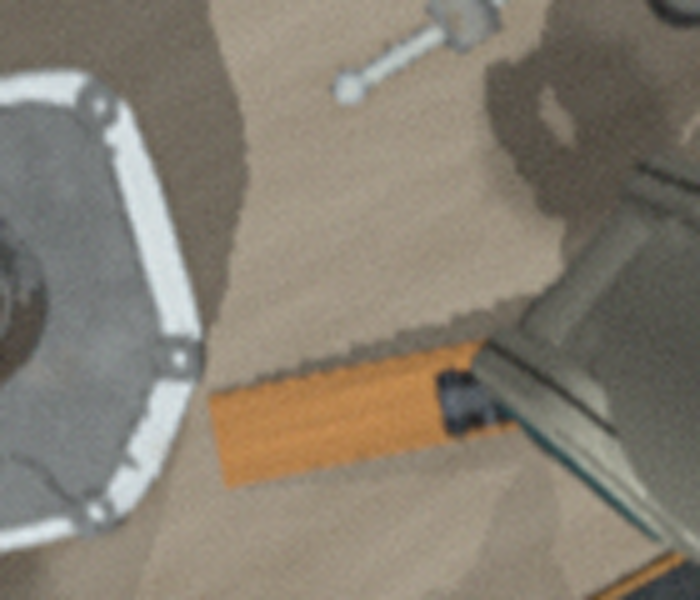

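```bash
python3 - <<'E'
from h import *
S=arm.read_camera('scene');print(arm.read_state()['tcp_pos'], proj(S,arm.read_state()['tcp_pos']),proj(S,[.437,.095,.02]))
cv2.imwrite('pics/s5.png',cv2.resize(S['image'][240:360,230:390],None,fx=5,fy=5,interpolation=2))
E
```

```text
[0.43250015 0.10282214 0.00812012] (np.float64(325.3828360134947), np.float64(325.1658938648005)) (np.float64(330.19921044080473), np.float64(322.5140354704502))
```

View pics/s5.png

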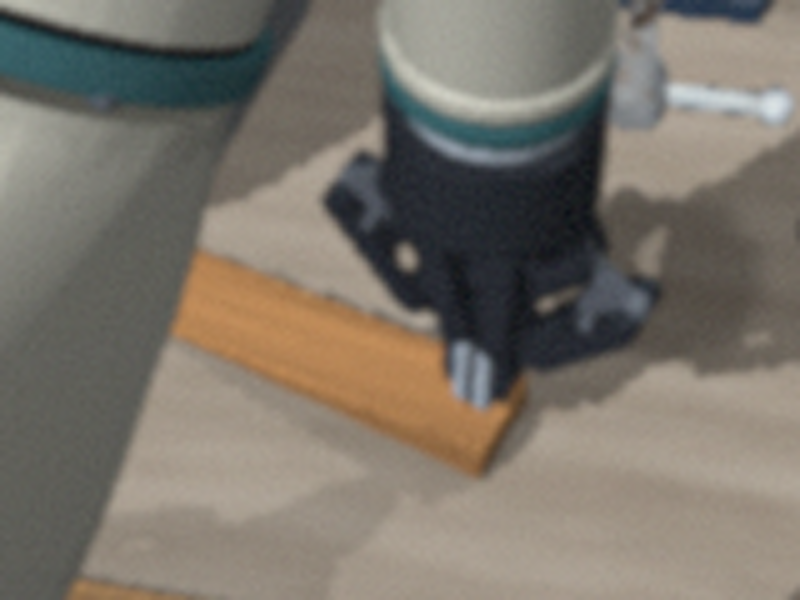

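```bash
python3 - <<'E'
from h import *
S=arm.read_camera('scene')
for p,q in(((.4325,.1028,.0081),(324.4,321)),((.4524,.0496,.0169),(354.7,326.7))):
    print(proj(S,np.array(p)),q)
    for z in(0,.01,.02,.03): print(z,at(S,*q,z).round(4))
print(arm.read_state())
E
```

```text
(np.float64(325.3914377292134), np.float64(325.17820098886995)) (324.4, 321)
0 [0.4425 0.1137 0.    ]
0.01 [0.4375 0.1096 0.01  ]
0.02 [0.4324 0.1054 0.02  ]
0.03 [0.4273 0.1013 0.03  ]
(np.float64(354.0175987533067), np.float64(331.6735704226046)) (354.7, 326.7)
0 [0.471  0.0614 0.    ]
0.01 [0.4655 0.0579 0.01  ]
0.02 [0.4601 0.0543 0.02  ]
0.03 [0.4547 0.0508 0.03  ]
{'time_s': 5.125, 'joint_pos': array([-0.13204369,  0.71415204, -0.23273584,  2.21349383,  0.57270054,
        0.2739644 ,  0.91066459]), 'qvel': array([0.01143885, 0.00047628, 0.0062104 , 0.00254489, 0.00200066,
       0.00202947, 0.00222983]), 'joint_torque': array([-3.29195363e-01, -4.59538829e+01, -2.21399635e+00, -5.16431496e+00,
       -2.04263575e-02, -3.19391827e-02, -1.96317356e-02]), 'tcp_pos': array([0.43249545, 0.10224715, 0.00812459]), 'tcp_rot': array([-0.10249052,  0.99472895,  0.00174662, -0.00263671]), 'ft_force': array([-1.09012615, -0.86522599,  0.84902041]), 'ft_torque': array([-0.00395201,  0.01062853,  0.01480828]), 'opening': -0.00033934696847555065}
```

Request:
arm_command([
  {"delta_pos":[0,0,8],"twist":[0,0,0],"hand":0},
  {"delta_pos":[6,-30,0],"twist":[0,0,0],"hand":0},
  {"delta_pos":[3,-12,0],"twist":[0,0,0],"hand":0},
  {"delta_pos":[0,0,-9],"twist":[0,0,0],"hand":0},
  {"delta_pos":[0,0,0],"twist":[0,0,0],"hand":0},
])

```text
time_s: 5.75
tcp_pos: [0.4424, 0.0604, 0.008]
tcp_rot: [-0.103, 0.995, 0.002, -0.002]
ft_force: [0.2, 0.4, -0.0]
opening: -0.0002
```

```bash
cat > ls.py <<'E'
from h import *
import sys
s=arm.read_state();print(s['tcp_pos'].round(4),s['tcp_rot'].round(3),s['ft_force'].round(2),s['time_s'],s['joint_pos'].round(2))
S=arm.read_camera('scene');u,v=proj(S,s['tcp_pos']);print(u,v)
a=cv2.resize(S['image'][240:360,250:410],None,fx=5,fy=5,interpolation=2)
cv2.circle(a,(int((u-250)*5),int((v-240)*5)),4,(0,0,255),-1)
cv2.imwrite(f'pics/s{sys.argv[1]}.png',a)
E
python3 ls.py 6;python3 look.py 6
```

```text
[0.4424 0.0604 0.008 ] [-0.103  0.995  0.002 -0.002] [ 0.2   0.44 -0.04] 5.75 [-0.02  0.72 -0.25  2.21  0.6   0.28  0.98]
345.94081980753185 334.44880786408703
[0.4425 0.0605 0.0082] [-0.103  0.995  0.002 -0.002] [-0.14 -0.45 -0.44] 5.8
[[375, 285], [302, 299], [305, 316], [377, 302], [370, 300], [368, 292], [371, 288], [374, 289]]
heel corner [454.1  98.2  20. ]
heel corner [418.5  93.9  20. ]
heel corner [422.5 108.6  20. ]
heel corner [439.2 112.9  20. ]
heel corner [447.7 106.6  20. ]
heel corner [445.7 100.3  20. ]
```

View pics/s6.png

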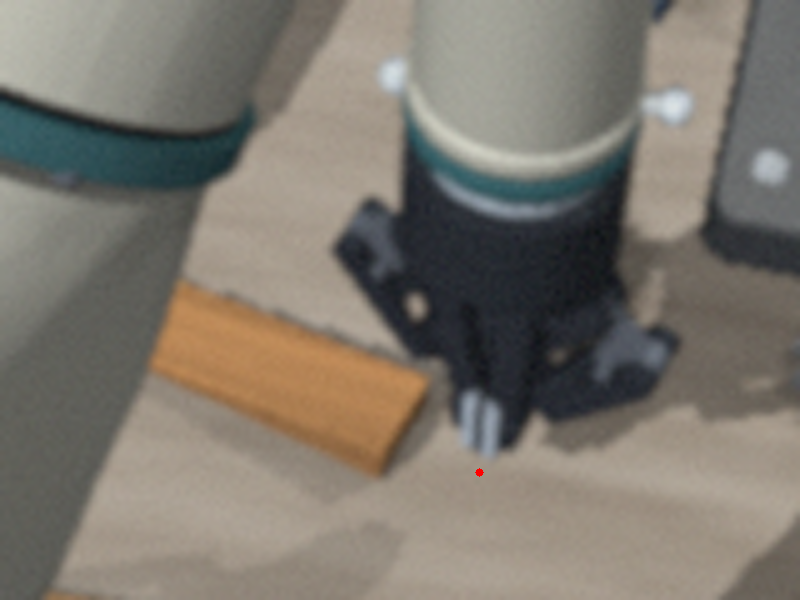

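View pics/t6.png

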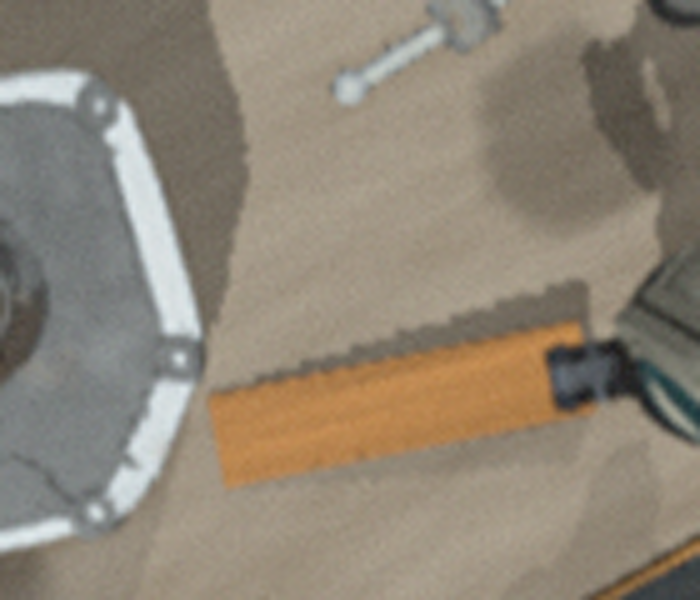

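Request:
arm_command([
  {"delta_pos":[0,-3,-7],"twist":[0,0,0],"hand":0},
  {"delta_pos":[0,0,0],"twist":[0,0,0],"hand":0},
])

```text
time_s: 6.1
tcp_pos: [0.4424, 0.0586, 0.0009]
tcp_rot: [-0.104, 0.995, 0.003, -0.002]
ft_force: [0.9, 0.0, -0.2]
opening: 0.0001
```

Request:
arm_command([
  {"delta_pos":[0,0,-3],"twist":[0,0,0],"hand":0},
  {"delta_pos":[0,0,0],"twist":[0,0,0],"hand":0},
])

```text
time_s: 6.35
tcp_pos: [0.4424, 0.0589, -0.0024]
tcp_rot: [-0.104, 0.995, 0.003, -0.002]
ft_force: [0.0, -0.2, -0.1]
opening: 0.0001
```

Request:
arm_command([
  {"delta_pos":[0,0,-2],"twist":[0,0,0],"hand":0},
  {"delta_pos":[0,0,0],"twist":[0,0,0],"hand":0},
])

```text
time_s: 6.6
tcp_pos: [0.4424, 0.059, -0.0045]
tcp_rot: [-0.104, 0.995, 0.003, -0.002]
ft_force: [0.2, 0.2, 0.9]
opening: -0.0
```

Request:
arm_command([
  {"delta_pos":[0,0,-2],"twist":[0,0,0],"hand":0},
  {"delta_pos":[0,0,0],"twist":[0,0,0],"hand":0},
])

```text
time_s: 6.85
tcp_pos: [0.4425, 0.059, -0.0066]
tcp_rot: [-0.104, 0.995, 0.003, -0.001]
ft_force: [0.5, -0.0, -0.4]
opening: -0.0004
```

```bash
python3 ls.py 7
```

```text
[ 0.4425  0.059  -0.0066] [-0.104  0.995  0.003 -0.001] [ 0.49 -0.01 -0.37] 6.85 [-0.03  0.75 -0.24  2.21  0.68  0.25  0.91]
346.20594269046524 338.89914517890963
```

View pics/s7.png

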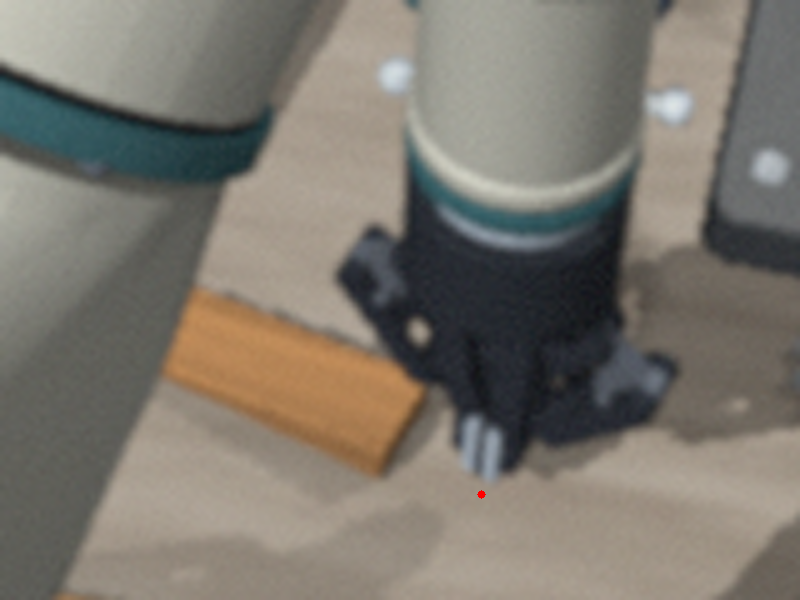

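Request:
arm_command([
  {"delta_pos":[-1.4,7,1],"twist":[0,0,0],"hand":0},
  {"delta_pos":[-1.4,7,0],"twist":[0,0,0],"hand":0},
  {"delta_pos":[-1.4,7,0],"twist":[0,0,0],"hand":0},
  {"delta_pos":[-1.4,7,0],"twist":[0,0,0],"hand":0},
  {"delta_pos":[-1.4,7,0],"twist":[0,0,0],"hand":0},
  {"delta_pos":[-1.4,7,0],"twist":[0,0,0],"hand":0},
])

```text
time_s: 7.65
tcp_pos: [0.4336, 0.1044, -0.0053]
tcp_rot: [-0.104, 0.995, 0.003, -0.001]
ft_force: [-0.2, 0.0, 0.1]
opening: 0.0
```

```bash
python3 ls.py 8;python3 look.py 8
```

```text
[ 0.4336  0.1044 -0.0053] [-0.104  0.995  0.003 -0.001] [-0.17  0.03  0.14] 7.65 [-0.13  0.74 -0.24  2.22  0.67  0.25  0.82]
325.0212445458283 328.160522810997
[ 0.4335  0.1058 -0.0052] [-0.105  0.994  0.004 -0.001] [-0.73  0.22 -0.08] 7.7
[[359, 288], [302, 299], [305, 316], [348, 308], [345, 295]]
heel corner [447.4 131.9  20. ]
heel corner [405.3 154.7  20. ]
heel corner [432.4 161.2  20. ]
```

View pics/s8.png

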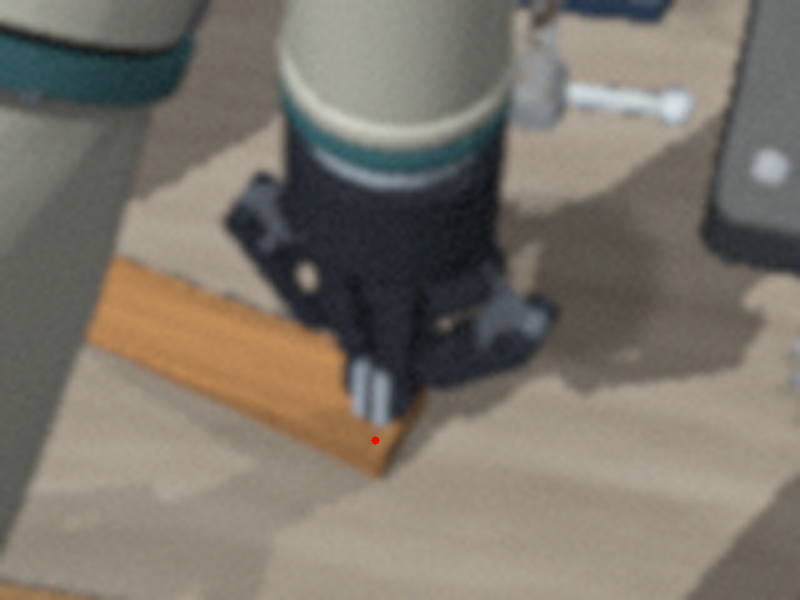

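View pics/t8.png

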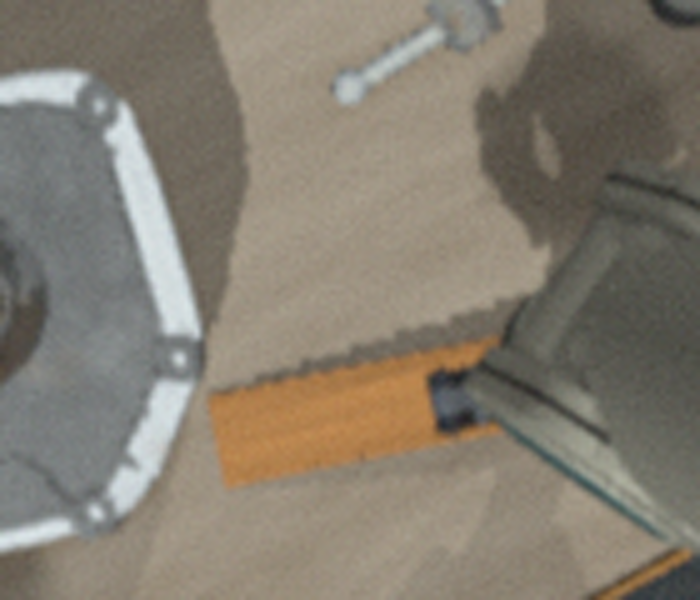

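```bash
python3 - <<'E'
from h import *
T=arm.read_camera('top');S=arm.read_camera('scene')
for a,b in(((369.6,290),(325,280)),((371,302),(317,289))): print([x.round(4) for x in tri(T,a,S,b)])
for z in(0,.01,.02,.03): print(z,at(S,324.4,324.6,z).round(4))
s=arm.read_state();print(s['tcp_pos'],s['ft_force'])
cv2.imwrite('pics/s9.png',cv2.resize(S['image'][270:350,290:370],None,fx=7,fy=7,interpolation=2))
E
```

```text
[array([0.442 , 0.1171, 0.1276]), np.float64(0.0037)]
[array([0.4187, 0.1147, 0.1269]), np.float64(0.0025)]
0 [0.4363 0.1083 0.    ]
0.01 [0.4313 0.1043 0.01  ]
0.02 [0.4263 0.1002 0.02  ]
0.03 [0.4213 0.0962 0.03  ]
[ 0.43367063  0.10372666 -0.00533233] [ 0.62290955  0.22146843 -0.10183221]
```

View pics/s9.png

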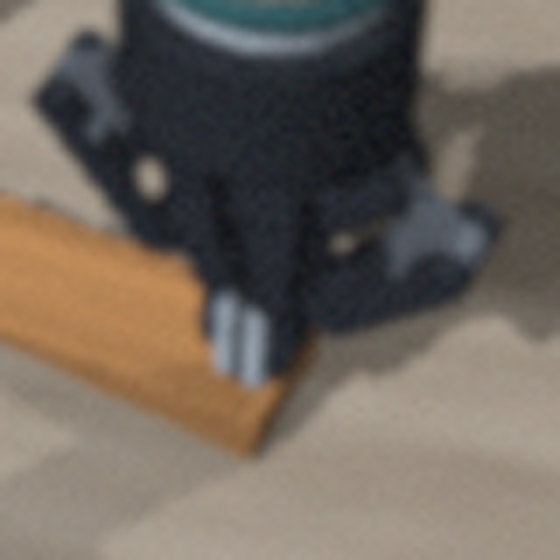

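Request:
arm_command([
  {"delta_pos":[4,-20,2],"twist":[0,0,0],"hand":0},
  {"delta_pos":[5,-25,0],"twist":[0,0,0],"hand":0},
  {"delta_pos":[0,-3,-8],"twist":[0,0,0],"hand":0},
  {"delta_pos":[0,0,-4],"twist":[0,0,0],"hand":0},
  {"delta_pos":[0,0,0],"twist":[0,0,0],"hand":0},
])

```text
time_s: 8.48
tcp_pos: [0.4432, 0.0516, -0.0156]
tcp_rot: [-0.103, 0.995, 0.002, -0.001]
ft_force: [0.2, 0.1, -0.5]
opening: -0.0004
```

```bash
python3 ls.py 10
```

```text
[ 0.4432  0.0516 -0.0156] [-0.103  0.995  0.002 -0.001] [ 0.19  0.11 -0.47] 8.475 [-0.    0.77 -0.26  2.22  0.79  0.25  0.82]
349.2278937243721 343.3423720131866
```

View pics/s10.png

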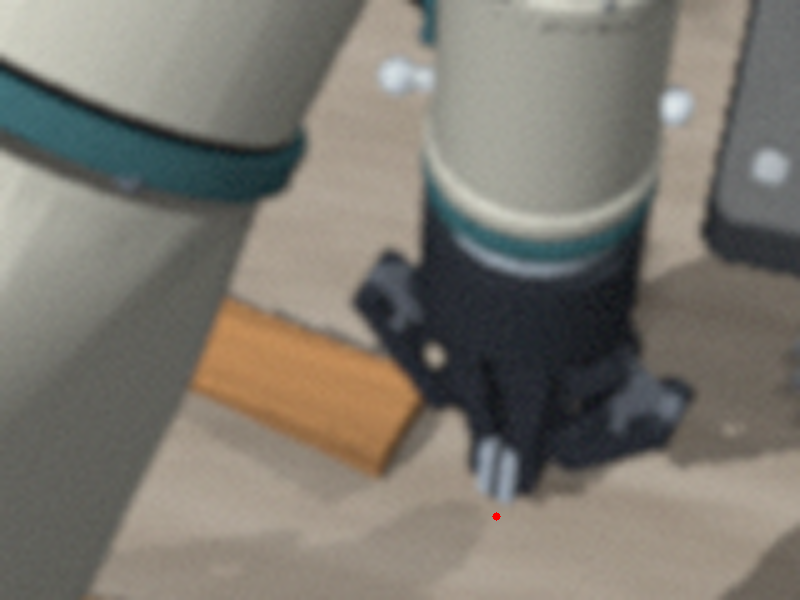

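Request:
arm_command([
  {"delta_pos":[0,0,-4],"twist":[0,0,0],"hand":0},
  {"delta_pos":[0,0,0],"twist":[0,0,0],"hand":0},
])

```text
time_s: 8.78
tcp_pos: [0.4435, 0.0516, -0.0192]
tcp_rot: [-0.103, 0.995, 0.002, -0.001]
ft_force: [-0.3, 1.0, -0.1]
opening: -0.0002
```

Request:
arm_command([
  {"delta_pos":[0,0,-3],"twist":[0,0,0],"hand":0},
  {"delta_pos":[0,0,0],"twist":[0,0,0],"hand":0},
])

```text
time_s: 9.02
tcp_pos: [0.4437, 0.0517, -0.022]
tcp_rot: [-0.103, 0.995, 0.002, -0.001]
ft_force: [-0.7, -1.0, 0.8]
opening: 0.0002
```

```bash
python3 ls.py 11
```

```text
[ 0.4437  0.0517 -0.022 ] [-0.103  0.995  0.002 -0.001] [-0.72 -1.04  0.78] 9.025 [ 0.01  0.78 -0.27  2.22  0.86  0.24  0.74]
349.15640011606155 344.87101019651436
```

View pics/s11.png

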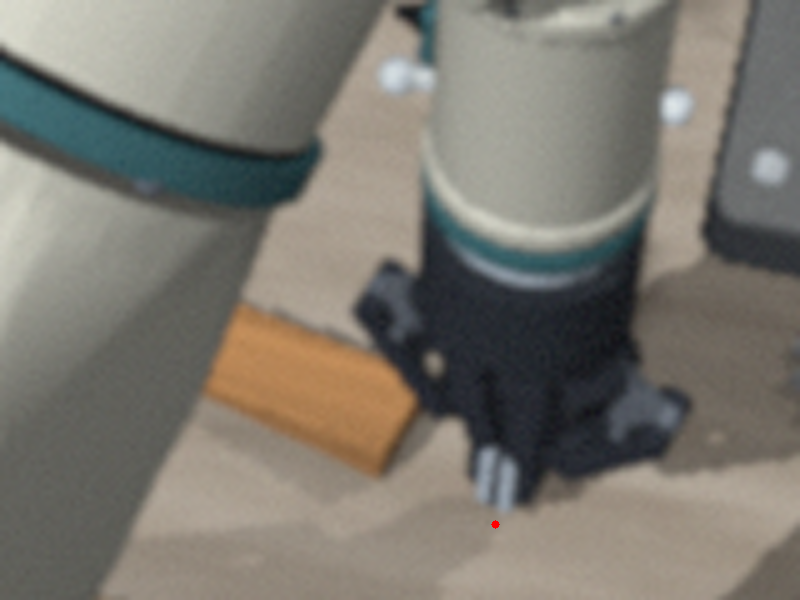

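Request:
arm_command([
  {"delta_pos":[-1.4,7,0.5],"twist":[0,0,0],"hand":0},
  {"delta_pos":[-1.4,7,0],"twist":[0,0,0],"hand":0},
  {"delta_pos":[-1.4,7,0],"twist":[0,0,0],"hand":0},
  {"delta_pos":[-1.4,7,0],"twist":[0,0,0],"hand":0},
  {"delta_pos":[-1.4,7,0],"twist":[0,0,0],"hand":0},
  {"delta_pos":[-1.4,7,0],"twist":[0,0,0],"hand":0},
])

```text
time_s: 9.82
tcp_pos: [0.4348, 0.0968, -0.0212]
tcp_rot: [-0.103, 0.995, 0.002, -0.0]
ft_force: [-0.5, -0.7, -0.3]
opening: -0.0002
```

```bash
python3 ls.py 12;python3 look.py 12
```

```text
[ 0.4348  0.0968 -0.0212] [-0.103  0.995  0.002 -0.   ] [-0.52 -0.71 -0.28] 9.825 [-0.1   0.78 -0.27  2.22  0.88  0.24  0.63]
328.21380709254726 334.3698415764002
[ 0.4347  0.0984 -0.0211] [-0.104  0.995  0.003 -0.   ] [ 0.22 -0.17  0.51] 9.875
[[363, 287], [299, 299], [296, 306], [298, 317], [352, 307], [348, 294], [360, 292]]
heel corner [449.6 123.4  20. ]
heel corner [407.5 146.3  20. ]
heel corner [434.6 154.9  20. ]
heel corner [439.  129.7  20. ]
```

View pics/s12.png

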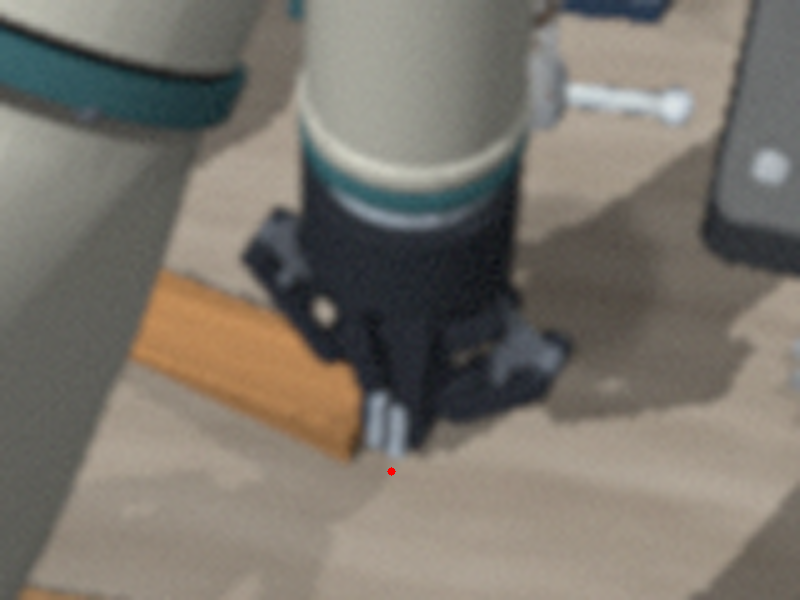

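View pics/t12.png

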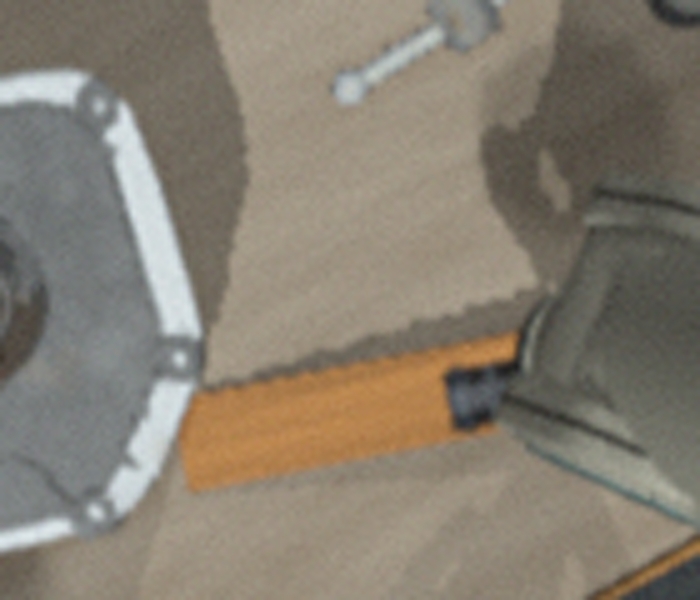

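Request:
arm_command([
  {"delta_pos":[-1.2,6,0],"twist":[0,0,0],"hand":0},
  {"delta_pos":[-1.2,6,0],"twist":[0,0,0],"hand":0},
  {"delta_pos":[-1.2,6,0],"twist":[0,0,0],"hand":0},
  {"delta_pos":[-1.2,6,0],"twist":[0,0,0],"hand":0},
  {"delta_pos":[-1.2,6,0],"twist":[0,0,0],"hand":0},
])

```text
time_s: 10.55
tcp_pos: [0.4285, 0.1287, -0.0212]
tcp_rot: [-0.103, 0.995, 0.002, -0.0]
ft_force: [0.0, -0.4, 1.4]
opening: -0.0002
```

```bash
python3 ls.py 13;python3 look.py 13
```

```text
[ 0.4285  0.1287 -0.0212] [-0.103  0.995  0.002 -0.   ] [ 0.05 -0.43  1.38] 10.55 [-0.17  0.78 -0.27  2.22  0.86  0.24  0.57]
313.74102217747895 327.29302318865575
[ 0.4284  0.13   -0.0212] [-0.104  0.995  0.003 -0.   ] [ 0.17  0.57 -0.27] 10.6
[[346, 290], [300, 298], [290, 318], [334, 310], [332, 297], [344, 295]]
heel corner [442.9 159.2  20. ]
heel corner [432.4 163.3  20. ]
```

View pics/t13.png

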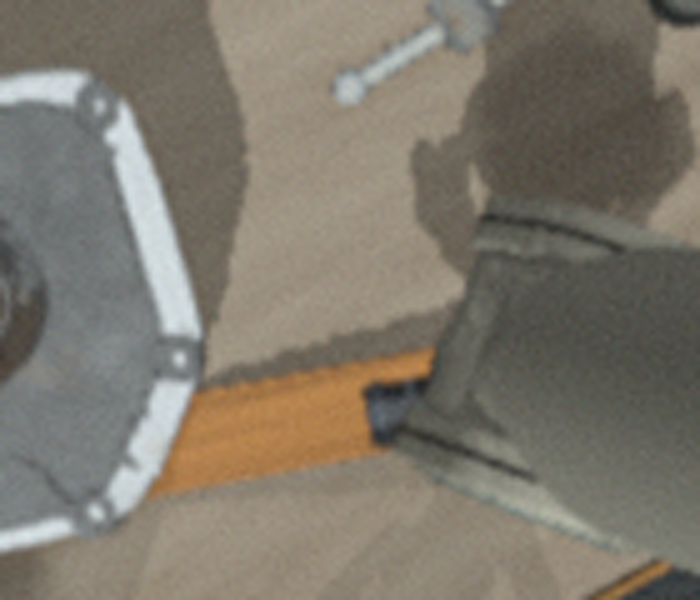

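Request:
arm_command([
  {"delta_pos":[-1,5,0],"twist":[0,0,0],"hand":0},
  {"delta_pos":[-1,5,0],"twist":[0,0,0],"hand":0},
])

```text
time_s: 10.9
tcp_pos: [0.4263, 0.1394, -0.0212]
tcp_rot: [-0.103, 0.995, 0.002, -0.0]
ft_force: [-0.2, 0.3, 0.7]
opening: -0.0002
```

Request:
arm_command([
  {"delta_pos":[-0.8,4,0],"twist":[0,0,0],"hand":0},
])

```text
time_s: 11.02
tcp_pos: [0.4253, 0.1424, -0.0213]
tcp_rot: [-0.103, 0.995, 0.001, -0.001]
ft_force: [-0.1, -3.8, 0.7]
opening: -0.0002
```

Request:
arm_command([
  {"delta_pos":[-0.8,4,0],"twist":[0,0,0],"hand":0},
])

```text
time_s: 11.15
tcp_pos: [0.4244, 0.1439, -0.0213]
tcp_rot: [-0.102, 0.995, -0.001, -0.001]
ft_force: [3.1, -7.6, 3.0]
opening: 0.0001
```

Request:
arm_command([
  {"delta_pos":[-0.8,4,0],"twist":[0,0,0],"hand":0},
])

```text
time_s: 11.28
tcp_pos: [0.4236, 0.1444, -0.0213]
tcp_rot: [-0.1, 0.995, -0.004, -0.002]
ft_force: [2.0, -9.0, 3.8]
opening: 0.0
```

Request:
arm_command([
  {"delta_pos":[1,-6,0],"twist":[0,0,0],"hand":0},
  {"delta_pos":[2,-10,0],"twist":[0,0,0],"hand":0},
  {"delta_pos":[4,-20,10],"twist":[0,0,0],"hand":0},
  {"delta_pos":[4,-20,30],"twist":[0,0,0],"hand":0},
  {"delta_pos":[0,-20,60],"twist":[0,0,0],"hand":0},
  {"delta_pos":[0,0,60],"twist":[0,0,0],"hand":0},
])

```text
time_s: 12.02
tcp_pos: [0.4323, 0.0667, 0.1386]
tcp_rot: [-0.102, 0.995, -0.002, -0.006]
ft_force: [1.9, 0.4, -0.6]
opening: -0.0001
```

```bash
python3 ls.py 14;python3 look.py 14
```

```text
[0.4323 0.0667 0.1386] [-0.102  0.995 -0.002 -0.006] [ 1.94  0.42 -0.63] 12.025 [ 0.28  0.52 -0.71  2.13  0.53  0.69  0.98]
342.93035839625486 295.10757618455506
[0.4361 0.0692 0.1447] [-0.103  0.995 -0.002 -0.   ] [1.22 0.39 4.37] 12.075
[[346, 291], [300, 298], [290, 318], [348, 308]]
heel corner [440.8 159.2  20. ]
heel corner [405.3 154.7  20. ]
```

View pics/t14.png

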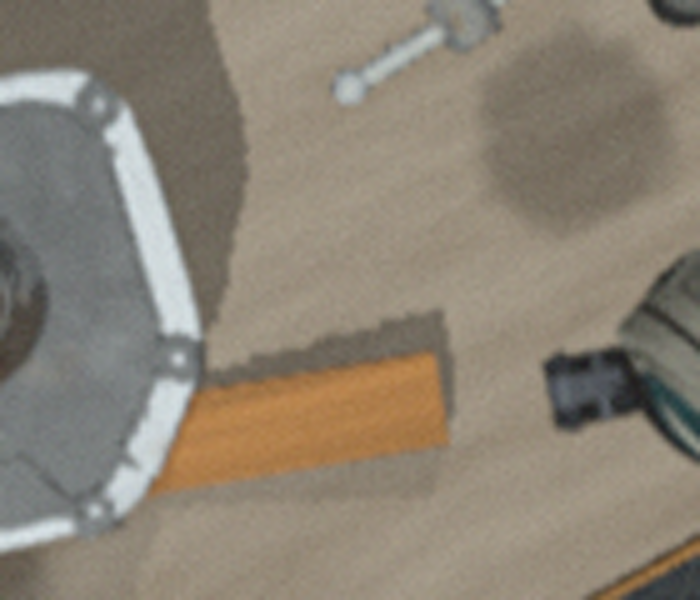

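Request:
arm_command([
  {"delta_pos":[-8,43,0],"twist":[0,0,0],"hand":0},
  {"delta_pos":[-7,43,0],"twist":[0,0,0],"hand":0},
  {"delta_pos":[-7,42,0],"twist":[0,0,0],"hand":0},
  {"delta_pos":[-7,42,0],"twist":[0,0,0],"hand":0},
  {"delta_pos":[-6,36,0],"twist":[0,0,0],"hand":0},
  {"delta_pos":[0,0,0],"twist":[0,0,0],"hand":0},
])

```text
time_s: 12.88
tcp_pos: [0.4017, 0.2785, 0.1414]
tcp_rot: [-0.099, 0.995, -0.0, 0.002]
ft_force: [0.4, -0.4, 0.3]
opening: -0.0002
```

```bash
cat > lp.py <<'E'
from h import *
import sys
s=arm.read_state();print(s['tcp_pos'].round(4),s['tcp_rot'].round(3),s['ft_force'].round(2),s['time_s'],s['joint_pos'].round(2))
for nm,b in(('scene',(160,180,320,320)),('top',(220,220,380,340))):
    S=arm.read_camera(nm);u,v=proj(S,s['tcp_pos']);print(nm,u,v)
    a=cv2.resize(S['image'][b[1]:b[3],b[0]:b[2]],None,fx=4.2,fy=4.2,interpolation=2)
    for p in (s['tcp_pos'],[.399,.281,.079]):
        u,v=proj(S,np.array(p));cv2.circle(a,(int((u-b[0])*4.2),int((v-b[1])*4.2)),3,(0,0,255) if p is s['tcp_pos'] else (0,255,0),-1)
    cv2.imwrite(f'pics/{nm}{sys.argv[1]}.png',a)
E
python3 lp.py 15
```

```text
[0.4017 0.2785 0.1414] [-0.099  0.995 -0.     0.002] [ 0.37 -0.36  0.34] 12.875 [-0.2   0.56 -0.68  2.01  0.52  0.74  0.57]
scene 242.55320858896283 242.38921716149355
top 285.1758558452167 309.63128481142934
```

View pics/scene15.png

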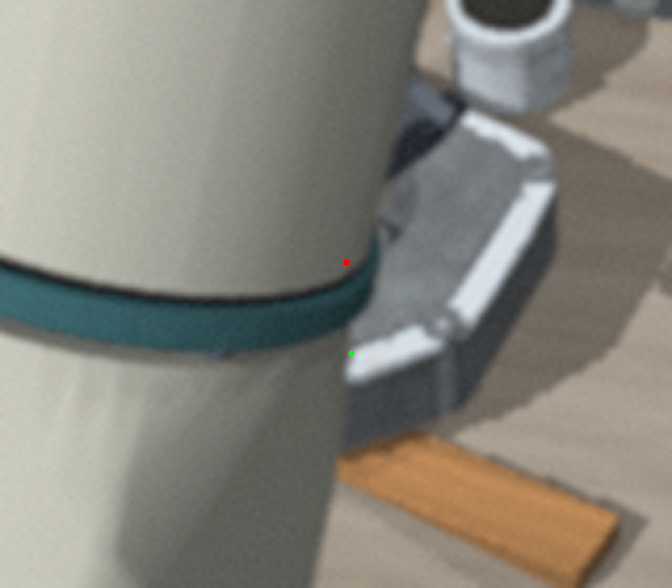

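View pics/top15.png

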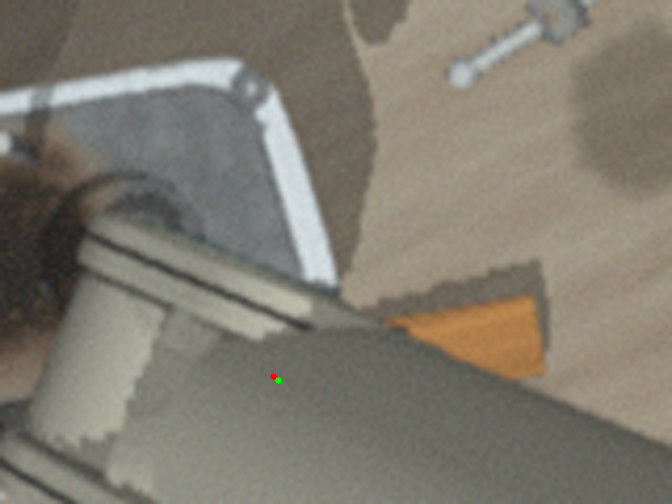

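Request:
arm_command([
  {"delta_pos":[-2,2,-35],"twist":[0,0,0],"hand":0},
  {"delta_pos":[0,0,-20],"twist":[0,0,0],"hand":0},
  {"delta_pos":[0,0,0],"twist":[0,0,0],"hand":0},
])

```text
time_s: 13.35
tcp_pos: [0.402, 0.2708, 0.0842]
tcp_rot: [-0.094, 0.996, -0.004, 0.002]
ft_force: [-0.2, 0.3, 0.6]
opening: 0.0
```

Request:
arm_command([
  {"delta_pos":[0,0,-8],"twist":[0,0,0],"hand":0},
  {"delta_pos":[0,0,0],"twist":[0,0,0],"hand":0},
])

```text
time_s: 13.6
tcp_pos: [0.4031, 0.2695, 0.0765]
tcp_rot: [-0.092, 0.996, -0.004, 0.002]
ft_force: [0.1, -1.1, 0.7]
opening: 0.0001
```

Request:
arm_command([
  {"delta_pos":[0,0,-5],"twist":[0,0,0],"hand":0},
  {"delta_pos":[0,0,0],"twist":[0,0,0],"hand":0},
])

```text
time_s: 13.85
tcp_pos: [0.4037, 0.2697, 0.072]
tcp_rot: [-0.092, 0.996, -0.004, 0.003]
ft_force: [-0.1, 0.1, 0.3]
opening: 0.0002
```

Request:
arm_command([
  {"delta_pos":[-5,12,12],"twist":[0,0,0],"hand":0},
  {"delta_pos":[0,0,0],"twist":[0,0,0],"hand":0},
])

```text
time_s: 14.1
tcp_pos: [0.3985, 0.2835, 0.0854]
tcp_rot: [-0.092, 0.996, -0.003, 0.003]
ft_force: [0.7, 1.2, -0.0]
opening: -0.0002
```

```bash
python3 lp.py 16
```

```text
[0.3985 0.2835 0.0854] [-0.092  0.996 -0.003  0.003] [ 0.75  1.16 -0.03] 14.1 [-0.29  0.64 -0.58  2.06  0.63  0.62  0.45]
scene 242.33757052193852 261.44911491831607
top 284.7937805669292 310.94255173614863
```

View pics/scene16.png

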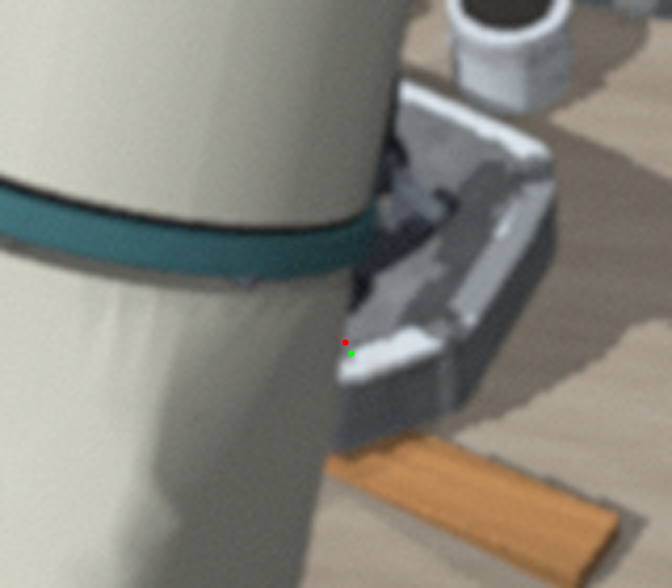

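View pics/top16.png

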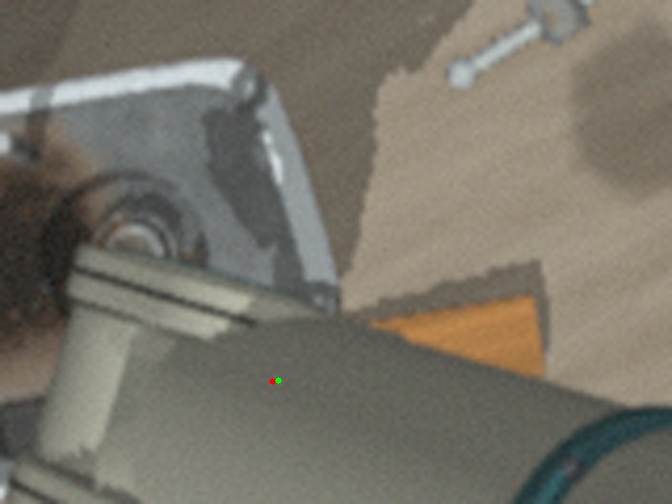

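Request:
arm_command([
  {"delta_pos":[0,0,-8],"twist":[0,0,0],"hand":0},
  {"delta_pos":[0,0,0],"twist":[0,0,0],"hand":0},
])

```text
time_s: 14.45
tcp_pos: [0.3985, 0.2806, 0.0757]
tcp_rot: [-0.092, 0.996, -0.005, 0.003]
ft_force: [-0.4, 0.1, -0.9]
opening: -0.0002
```

Request:
arm_command([
  {"delta_pos":[0,0,-8],"twist":[0,0,0],"hand":0},
  {"delta_pos":[0,0,0],"twist":[0,0,0],"hand":0},
])

```text
time_s: 14.7
tcp_pos: [0.3983, 0.2802, 0.0667]
tcp_rot: [-0.091, 0.996, -0.005, 0.002]
ft_force: [0.5, -0.4, -0.1]
opening: 0.0002
```

Request:
arm_command([
  {"delta_pos":[0,0,-4],"twist":[0,0,0],"hand":0},
  {"delta_pos":[0,0,0],"twist":[0,0,0],"hand":0},
])

```text
time_s: 14.95
tcp_pos: [0.3983, 0.2801, 0.0622]
tcp_rot: [-0.091, 0.996, -0.005, 0.002]
ft_force: [0.1, -0.4, -1.2]
opening: -0.0004
```

Request:
arm_command([
  {"delta_pos":[0,0,-3],"twist":[0,0,0],"hand":0},
  {"delta_pos":[0,0,0],"twist":[0,0,0],"hand":0},
])

```text
time_s: 15.2
tcp_pos: [0.3983, 0.2802, 0.0591]
tcp_rot: [-0.091, 0.996, -0.005, 0.002]
ft_force: [-0.6, 0.5, 0.2]
opening: 0.0002
```

Request:
arm_command([
  {"delta_pos":[0,0,-3],"twist":[0,0,0],"hand":0},
  {"delta_pos":[0,0,0],"twist":[0,0,0],"hand":0},
])

```text
time_s: 15.45
tcp_pos: [0.3984, 0.2803, 0.056]
tcp_rot: [-0.091, 0.996, -0.005, 0.002]
ft_force: [-0.3, 0.8, -0.2]
opening: 0.0
```

Request:
arm_command([
  {"delta_pos":[0,0,-3],"twist":[0,0,0],"hand":0},
])

```text
time_s: 15.58
tcp_pos: [0.3986, 0.2804, 0.053]
tcp_rot: [-0.091, 0.996, -0.005, 0.002]
ft_force: [0.5, -1.2, 0.3]
opening: -0.0001
```

Request:
arm_command([
  {"delta_pos":[0,0,-3],"twist":[0,0,0],"hand":0},
])

```text
time_s: 15.7
tcp_pos: [0.3986, 0.2804, 0.0498]
tcp_rot: [-0.091, 0.996, -0.005, 0.002]
ft_force: [-1.5, 0.1, -0.0]
opening: -0.0001
```

Request:
arm_command([
  {"delta_pos":[0,0,-2.5],"twist":[0,0,0],"hand":0},
])

```text
time_s: 15.82
tcp_pos: [0.3985, 0.2804, 0.0478]
tcp_rot: [-0.091, 0.996, -0.005, 0.003]
ft_force: [-4.8, -3.9, 29.8]
opening: -0.0002
```

Request:
arm_command([
  {"delta_pos":[0,0,-2.5],"twist":[0,0,0],"hand":0},
])

```text
time_s: 15.95
tcp_pos: [0.3985, 0.2803, 0.0475]
tcp_rot: [-0.091, 0.996, -0.006, 0.004]
ft_force: [-7.6, -5.9, 45.4]
opening: -0.0002
```

```bash
python3 lp.py 17
```

```text
[0.3985 0.2803 0.0475] [-0.091  0.996 -0.006  0.004] [-7.57 -5.95 45.38] 15.95 [-0.34  0.7  -0.51  2.09  0.7   0.53  0.38]
scene 245.37438795964846 274.59206095330467
top 287.82111795378455 310.73391327821594
```

View pics/scene17.png

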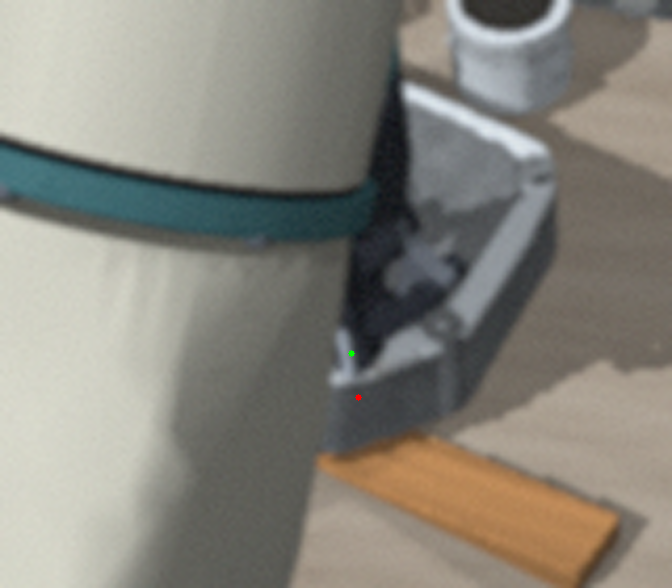

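View pics/top17.png

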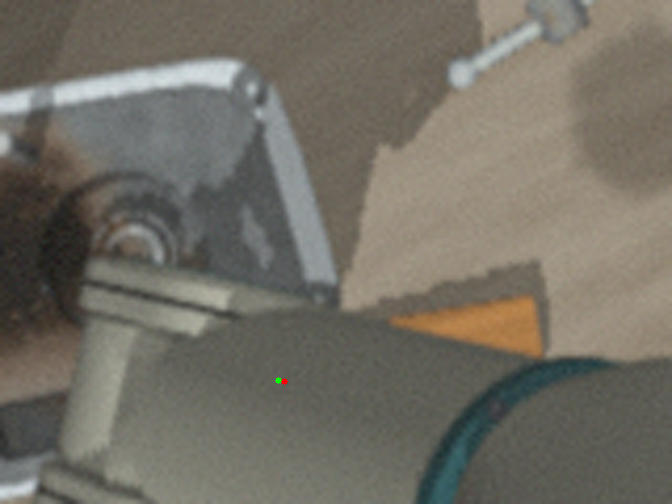

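Request:
arm_command([
  {"delta_pos":[0,0,0],"twist":[0,0,0],"hand":0},
])

```text
time_s: 16.18
tcp_pos: [0.3987, 0.2804, 0.0486]
tcp_rot: [-0.092, 0.996, -0.006, 0.005]
ft_force: [0.7, -0.2, 0.5]
opening: -0.0005
```

Request:
arm_command([
  {"delta_pos":[0,0,0],"twist":[0,0,0],"hand":0},
])

```text
time_s: 16.3
tcp_pos: [0.3988, 0.2805, 0.0488]
tcp_rot: [-0.092, 0.996, -0.006, 0.005]
ft_force: [-0.4, 0.3, -1.4]
opening: -0.0002
```

Request:
arm_command([
  {"delta_pos":[0,0,0],"twist":[0,0,0],"hand":0},
])

```text
time_s: 16.42
tcp_pos: [0.3988, 0.2805, 0.0485]
tcp_rot: [-0.092, 0.996, -0.006, 0.005]
ft_force: [-0.2, 0.1, -0.4]
opening: -0.0
```

Request:
arm_command([
  {"delta_pos":[0,0,-1.2],"twist":[0,0,0],"hand":0},
])

```text
time_s: 16.55
tcp_pos: [0.3987, 0.2804, 0.0479]
tcp_rot: [-0.092, 0.996, -0.006, 0.005]
ft_force: [-2.9, -3.0, 24.3]
opening: 0.0003
```

Request:
arm_command([
  {"delta_pos":[0,0,-0.8],"twist":[0,0,0],"hand":0},
])

```text
time_s: 16.68
tcp_pos: [0.3988, 0.2804, 0.048]
tcp_rot: [-0.092, 0.996, -0.006, 0.005]
ft_force: [-1.6, -2.1, 16.6]
opening: -0.0005
```

Request:
arm_command([
  {"delta_pos":[0,0,-0.8],"twist":[0,0,0],"hand":0},
])

```text
time_s: 16.8
tcp_pos: [0.3988, 0.2804, 0.048]
tcp_rot: [-0.092, 0.996, -0.007, 0.006]
ft_force: [-2.8, -2.9, 14.9]
opening: -0.0002
```

Request:
arm_command([
  {"delta_pos":[0,0,-0.7],"twist":[0,0,0],"hand":0},
])

```text
time_s: 16.92
tcp_pos: [0.3988, 0.2804, 0.0481]
tcp_rot: [-0.092, 0.996, -0.007, 0.006]
ft_force: [-2.6, -2.5, 11.5]
opening: 0.0
```

Request:
arm_command([
  {"delta_pos":[0,0,-0.7],"twist":[0,0,0],"hand":0},
])

```text
time_s: 17.05
tcp_pos: [0.3989, 0.2804, 0.0481]
tcp_rot: [-0.092, 0.996, -0.007, 0.006]
ft_force: [-2.1, -1.8, 12.2]
opening: 0.0002
```

Request:
arm_command([
  {"delta_pos":[0,0,-0.7],"twist":[0,0,0],"hand":0},
])

```text
time_s: 17.18
tcp_pos: [0.3989, 0.2804, 0.0481]
tcp_rot: [-0.092, 0.996, -0.007, 0.007]
ft_force: [-2.5, -1.5, 13.3]
opening: 0.0
```

Request:
arm_command([
  {"delta_pos":[0,0,5],"twist":[0,0,0],"hand":0},
  {"delta_pos":[0,0,40],"twist":[0,0,0],"hand":0},
  {"delta_pos":[0,0,50],"twist":[0,0,0],"hand":0},
  {"delta_pos":[8,-45,0],"twist":[0,0,0],"hand":0},
  {"delta_pos":[8,-45,0],"twist":[0,0,0],"hand":0},
  {"delta_pos":[8,-45,0],"twist":[0,0,0],"hand":0},
  {"delta_pos":[8,-45,0],"twist":[0,0,0],"hand":0},
  {"delta_pos":[0,-40,0],"twist":[0,0,0],"hand":0},
  {"delta_pos":[0,-40,0],"twist":[0,0,0],"hand":0},
  {"delta_pos":[0,0,0],"twist":[0,0,0],"hand":0},
])

```text
time_s: 18.42
tcp_pos: [0.4308, 0.0133, 0.1446]
tcp_rot: [-0.092, 0.996, -0.006, 0.006]
ft_force: [0.6, 0.6, 0.2]
opening: 0.0
```

```bash
python3 look.py 18; python3 - <<'E'
from h import *
S=arm.read_camera('scene')
a=cv2.resize(S['image'][170:345,125:345],None,fx=3.4,fy=3.4,interpolation=2);cv2.imwrite('pics/s18.png',a)
T=arm.read_camera('top');B=cv2.imread('pics/top0.png');A=T['image']
# casing shift vs start: phase correlation on back-left portion & right corner
for b in((140,240,230,340),(225,230,300,330)):
    f=lambda I:cv2.cvtColor(I[b[1]:b[3],b[0]:b[2]],6).astype(np.float32)
    print(cv2.phaseCorrelate(f(B),f(A),cv2.createHanningWindow((b[2]-b[0],b[3]-b[1]),cv2.CV_32F)))
E
```

```text
[0.4308 0.0133 0.1446] [-0.092  0.996 -0.006  0.006] [0.62 0.62 0.18] 18.425
[[346, 291], [300, 298], [290, 318], [348, 308]]
heel corner [440.8 159.2  20. ]
heel corner [405.3 154.7  20. ]
((-0.18470049990053639, -0.08461069654892128), 0.8247603853013781)
((0.33475527335741617, -0.07018632019562432), 0.8799103899637858)
```

View pics/s18.png

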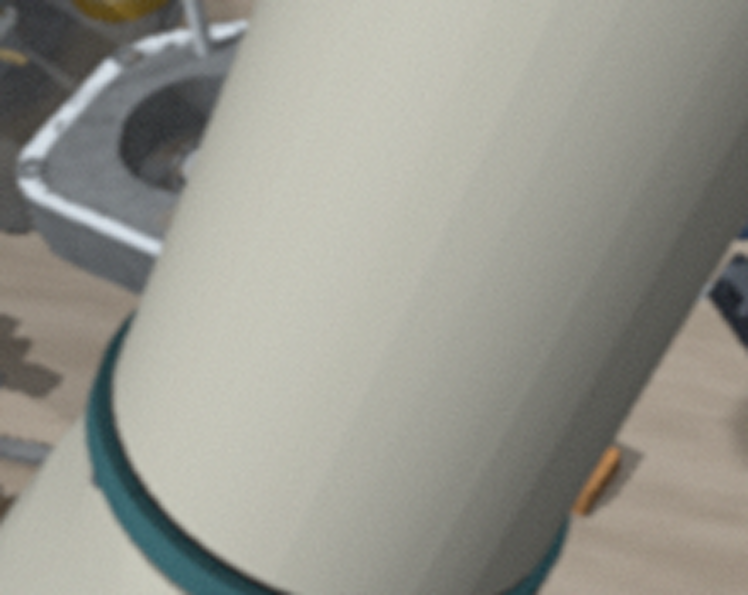

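View pics/t18.png

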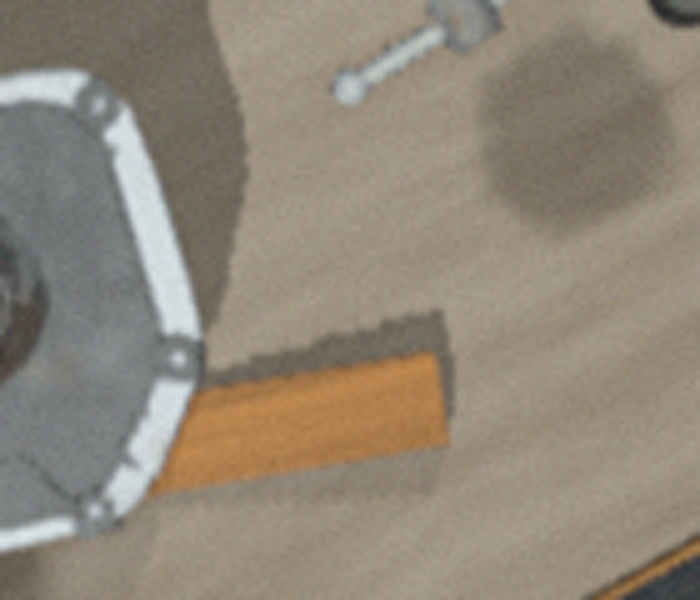

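```bash
python3 -c "
from workcell import arm
print(arm.sign_off())"
```

```text
the job is handed in; nothing more can be done
None
```

The wedge is pushed in under the short lug, the press test on the corner was firm, and the job was handed in at about 18.6 s. No verdict was reported, so the result rests on my own checks.

**Wedge:** I pushed on the heel with the shut fingertips until the push rose from near zero to about 9 N, over the last 5 mm or so of travel, then stopped and backed off. In the top view the lug sits about 55 mm from the wedge's middle towards the thin end and about 7 mm off its centreline. Both are within the limits. The lug position comes from the casing's outline, since the lug itself could not be seen, and is good to about 5 mm.

**Press test:** I pressed at the corner twice:
- The first press went to 45 N at its peak, well above the 8–20 N meant.
- The second was held at 11–17 N for about 0.6 s after a brief 24 N at first touch.

The corner gave well under 1 mm both times, and the wedge did not shift.

**Final look:** Afterwards the casing showed no shift beyond about 1 mm from its starting picture, and the wedge was unchanged. The arm was clear of everything. I did not measure the casing's tilt directly; I judged it level from the unchanged picture and the stiff press. The arm blocked the scene camera's view of that corner.

**Disagreement:** The reported tool height was about 30 mm lower than where the fingertips really were. The first two push attempts passed over the wedge without touching it, until pictures and force readings showed the offset.

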